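# Warm the tall lacquer vial: load the well and set the thermostat dial

## Task

Take the tall vial out of the cedar rack and stand it fully home in the empty well of the vial warmer. Then wind the warmer's dial back (anticlockwise) against its stop, and from there bring it up clockwise until its pointer is in line with the brass rider clipped on the scale. Do not shift the rider, and leave the two short vials and the other things on the bench where they are.

Things in the scene. Friction and masses are not known exactly. Their poses are not given: they have to be found in the camera images.
- vial_tall: The tall sealed amber glass vial with brass cap, 24 mm diameter, 95 mm high, about 70 g; origin at the centre of its underside, z up its axis. Starts in one of the three holes of the rack, its underside 10 mm above the bench, so 55 mm stand out above the rack.
- vial_short_a: A short vial, 24 mm diameter, 70 mm high, also in the rack (30 mm stand out); origin at the centre of its underside. Leave it alone.
- vial_short_b: The other short vial, same as vial_short_a. Leave it alone.
- rack: Fixed cedar block 60 x 190 x 50 mm (x, y, z) with three round holes 27 mm wide and 40 mm deep along its y, at y = -55, 0 and 55 mm; origin at the centre of its underside.
- warmer: Fixed vial warmer, origin on the bench, front towards -x. On its -y side a grey console 150 mm wide whose panel slopes 0.4 rad (23 deg), facing up and towards -x, with the dial at its centre (0, -50, 75 mm); on its +y side an aluminium block 90 x 90 x 70 mm, centred at y = 75 mm, with one well.
- well_mouth (a point): Centre of the mouth of the warmer's well, at the top of the aluminium block, 70 mm above the bench. The well is vertical, 27 mm wide, 45 mm deep, with a 2 mm chamfer.
- well_floor (a point): Centre of the floor of the well, 25 mm above the bench.
- dial (a joint): Angle of the dial in rad: 0 against its anticlockwise stop (pointer towards the lower left of the panel), growing clockwise as seen facing the panel, up to 4.71. Stiff enough to stay where it is left.
- dial_grip (a point): On the dial's axis, 30 mm above the panel, at the height to grip. z points out of the panel along the dial's axis, x along the grip bar towards the pointer. The dial is a black skirt of 60 mm diameter, 6 mm high, with a grip bar 50 mm long (x), 16 mm wide (y), whose top is 38 mm above the panel; a steel line is inlaid on the pointer's half of the bar's top.
- dial_pointer (a point): End of the dial's black pointer (4 mm wide, sticking out 12 mm beyond the skirt), 42 mm from the dial's axis and 3.5 mm above the panel. Turns with the dial.
- rider_tip (a point): Tip of the brass rider: a small brass clip 7 mm wide and 7 mm high, clipped stiffly on the scale from 42 to 62 mm from the dial's axis; this point is its inner end, 42 mm from the axis and 3.5 mm above the panel, so the pointer's end coincides with it when set. x points outwards from the dial's axis, z out of the panel.
- globe: Bystander: ruby glass lantern globe, 124 mm diameter, 125 mm high, standing; origin at the centre of its underside.
- frame: Bystander: empty hexagonal brass lantern frame, 128 mm across the corners, 154 mm high; origin at the centre of its underside.
- scraper: Bystander: steel scraper with walnut grip, lying along its x, from -110 to 95 mm, 26 mm wide, 22 mm high; origin on the bench under the front end of the grip.
- block: Bystander: round-faced cedar shaping block, 90 x 60 x 60 mm; origin at the centre of its underside.
- weight: Bystander: brass weight, 48 mm diameter, 50 mm high; origin at the centre of its underside.
Mind the look-alikes: they are no part of the job. Leave any blue or green look-alike of the vial_tall alone.

How it is judged:
By the outcome, as a careful person would: the job done as asked, in the order asked, and still so for the second after the job is handed in, with the robot touching nothing.
It also fails if it takes over 72 s, if anything falls off the work surface, if the arm or the gripper's body presses on something with over 40 N, if the wrist force passes 120 N, or if a joint passes its speed limit or range.

## Robot

A 7-joint arm with a two-finger parallel gripper is mounted at the origin on the work surface. World frame = base frame: x ahead of the robot, y to its left, z up, the work surface at z = 0. Lengths are in m, angles in rad, forces in N, time in s.
With the tool pointing down it reaches from about 0.4 to 0.875 m from the base axis. Payload 6.5 kg.
Tool frame: the origin (TCP) lies on the centre line of the jaws, within the pads' length; the fingertips stand 19 mm ahead of it and the grasp point (between the pads) is the TCP (ctrl.finger_overhang is the distance from the TCP to the fingertips, in m); z points along the fingers, y is the line along which they close (so a half turn about z gives the same grasp; the last joint's range is limited). The gripper opens to 85 mm and grips with 20 to 120 N. Pads are 22 mm wide; open, the fingers measure 114 mm over their backs; the gripper's body (76 mm by 85 mm) begins 54 mm behind the grasp point. The pads swing forward as they close: fully open they stand 13 mm farther back than shut.
Start: joints at [1.102, 0.536, -0.004, 1.538, 0.003, 1.067, -0.071], TCP at [0.255, -0.598, 0.25] pointing down, gripper open.
Joint ranges: [-2.7, 2.7], [-0.37, 2.16], [-1.27, 1.26], [0.24, 2.4], [-1.31, 4.45], [0.19, 1.91], [-2.76, 2.76]. Speed limits (rad/s): [2.39, 2.39, 3.14, 3.14, 3.14, 3.14, 3.14].

## Interface

Orientations are given as a unit quaternion [x, y, z, w].
In Python, from workcell import ctrl gives the robot as it stands.
- The arm moves only by the shell command python3 -m inch 'ROWS'. ROWS is JSON, a list that holds one entry, the list of rows, each a list of 7 numbers: the finger opening in cm, from 0 to 8.54, then the shift along the tool's x, y, z in cm, then the turn, a rotation vector about the tool's x, y, z in degrees. A call has exactly 8 rows; each row is the pose to reach, as a shift and turn from the pose commanded when the call began, along the tool's axes at that moment; what a row does not reach only later rows make up. A row lasts 1/10 s, in which the tool goes at most 50 mm and 8.59 degrees, less where a joint would pass 70% of its speed; a pose out of reach is approached as far as the arm can. A call with a gripper value outside its range is refused whole. The fingers move at their own pace and stop on an object; the grip force is fixed at half the most. Time passes only in rows, so rows that repeat a pose let the fingers close, or fill a call up. It gives the time, the measured TCP pose, the force, the opening and the grip force at its end, in the units of the state.
- ctrl.sense(): the state, without advancing time (a new reading comes with each control period).
- ctrl.snapshot(name): name is "scene" or "top" or "wrist"; returns a dict with "image" (400x640x3 uint8, blue, green, red), "K" (3x3 intrinsics, pixels), "dist_coeffs" ([k1, k2, p1, p2, k3] as OpenCV has them; the pictures are not rectified), "R" (3x3) and "t" (3): a world point X has camera coordinates R X + t. Camera axes: x right, y down, z forward; pixel columns grow to the right and rows downward; lengths in m; the calibration is good to about 2 mm. A picture is of the moment at which its call begins. There is no depth.
- ctrl.job_done(): hands the job in; it is judged then, once.
The state is a dict: "clock": time; "qpos": joint angles; "joint_vel": joint speeds; "tau": joint torques, N m; "ee_pos": TCP position; "eef_rot": TCP orientation; "force": force on the tool from outside, world axes, zero at the start; "wrist_torque": the same for the moment, N m; "finger_gap": opening from 0.0 (shut) to 1.0 (fully open); "grip_force": force on a finger pad.
Only numpy, scipy, OpenCV 4.12 (cv2) and the standard library are available. Lean on these libraries where they do the work, as an engineer would, in place of code of your own. Each camera call takes 0.05 s, during which the arm holds its last target. There are 200 camera calls.

## Working session

There is one attempt and no reset: what is moved stays moved. The work goes in short steps, Python scripts to look and compute and a shell command to move; the robot and the scene stay as the last step left them, time stands still between calls to the robot, and variables do not carry over. Pictures are saved under pics/ and viewed, at most 10 in all, crops included, and the job is handed in when it is done.

```bash
ls; mkdir -p pics; cat > h.py <<'E'
import numpy as np, cv2
from workcell import ctrl
from scipy.spatial.transform import Rotation as Rot
def snap(n):
    s=ctrl.snapshot(n); 
    for k in("K","R","t","dist_coeffs"): s[k]=np.array(s[k],float)
    s["image"]=np.array(s["image"],np.uint8); return s
def ray(s,uv):
    p=cv2.undistortPoints(np.array([[uv]],float),s["K"],s["dist_coeffs"])[0,0]
    d=s["R"].T@np.array([p[0],p[1],1]); c=-s["R"].T@s["t"].ravel(); return c,d/np.linalg.norm(d)
def onz(s,uv,z):
    c,d=ray(s,uv); return c+d*(z-c[2])/d[2]
def proj(s,X):
    return cv2.projectPoints(np.array(X,float).reshape(-1,3),cv2.Rodrigues(s["R"])[0],s["t"].reshape(3,1),s["K"],s["dist_coeffs"])[0][:,0]
def tri(s1,u1,s2,u2):
    c1,d1=ray(s1,u1);c2,d2=ray(s2,u2)
    a=np.linalg.lstsq(np.array([d1,-d2]).T,c2-c1,rcond=None)[0]
    p,q=c1+a[0]*d1,c2+a[1]*d2; return (p+q)/2,np.linalg.norm(p-q)
E
python3 - <<'E'
from h import *
for n in("scene","top"):
    s=snap(n); cv2.imwrite(f"pics/{n}0.png",s["image"]); np.savez(f"{n}0.npz",**s)
    print(n,-s["R"].T@s["t"].ravel(),s["R"][2])
st=ctrl.sense();print(st)
E
```

```text
pics
scene [ 1.18216627 -0.19859649  0.89854405] [-0.57676651  0.25984195 -0.77448212]
top [0.44310282 0.0557558  1.21151193] [ 0.11943497 -0.00121969 -0.99284128]
{'clock': 0.1, 'qpos': array([ 1.10182493,  0.53708595, -0.00445669,  1.53880387,  0.00260305,
        1.06732844, -0.07122058]), 'joint_vel': array([-0.0001123 , -0.00192274,  0.00242061, -0.00313505,  0.00344465,
       -0.00069464,  0.0001921 ]), 'tau': array([ 3.34733399e-03, -5.84565496e+01,  1.05239701e+00, -2.59776109e+01,
        1.27406063e-02,  4.64767319e-03,  5.28049907e-05]), 'ee_pos': array([ 0.25455534, -0.59746734,  0.24949189]), 'eef_rot': array([ 9.79783197e-01,  2.00060567e-01, -2.17036385e-04, -7.80280633e-04]), 'force': array([ 0.3750546 , -1.39747744,  0.46906417]), 'wrist_torque': array([ 0.00107434, -0.0391334 , -0.00287442]), 'grip_force': 0.0, 'finger_gap': 1.0021224953319103}
```

View pics/scene0.png

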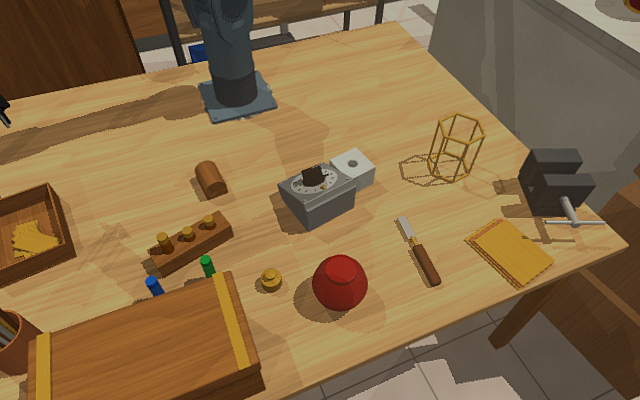

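View pics/top0.png

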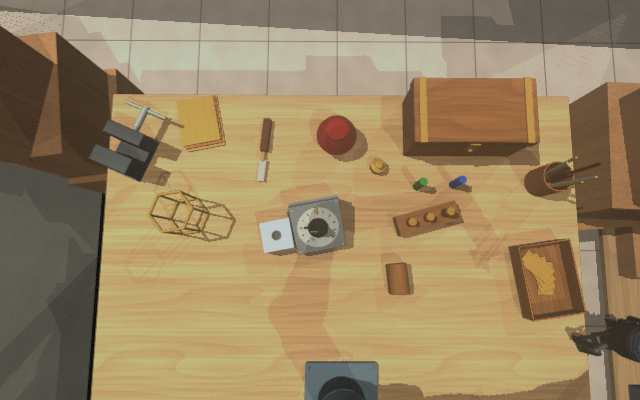

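The scene picture shows three candidates in the rack, at scene px (163,240), (187,232) and (208,220), and top px (451,211), (431,217) and (413,222). The blue look-alike is at scene (153,285), the green at (207,265), and the brass weight at (270,280). The one at (163,240) looks tallest. I'll check it in one close crop, with the dial alongside.

```bash
python3 - <<'E'
import cv2,numpy as np
a=cv2.imread("pics/scene0.png");b=cv2.imread("pics/top0.png")
f=lambda i,x,y,w,h:cv2.resize(i[y:y+h,x:x+w],(400,300),interpolation=cv2.INTER_CUBIC)
cv2.imwrite("pics/crop1.png",np.vstack([np.hstack([f(a,140,205,100,75),f(a,275,140,108,81)]),np.hstack([f(b,385,180,100,75),f(b,255,190,100,75)])]))
E
```

```text
(no output)
```

View pics/crop1.png

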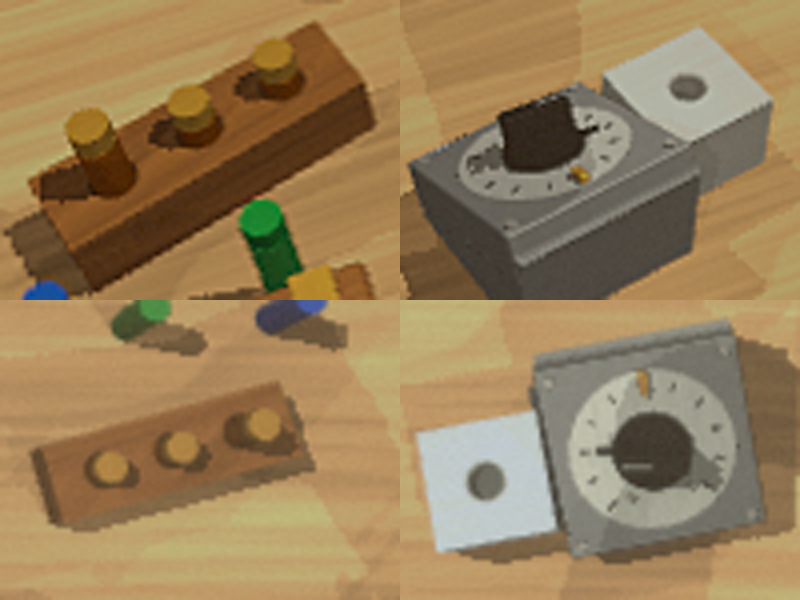

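The crop confirms it. The vial at scene (162,236), top (451,211), stands 55 mm out of the rack, while the other two are short. The well is at scene (352,164), top (276.5,235.5). The pointer points left at about top (305,228), and the rider sits near 12 o'clock at top (316,211). Next I measure.

```bash
cat > meas.py <<'E'
from h import *
L=lambda n:dict(np.load(n+"0.npz"))
s,t=L("scene"),L("top")
def comps(S,lo,hi,box,mn=8):
    x,y,w,h=box; im=S["image"][y:y+h,x:x+w]
    m=cv2.inRange(cv2.cvtColor(im,cv2.COLOR_BGR2HSV),lo,hi)
    n,l,st,c=cv2.connectedComponentsWithStats(m)
    return [(c[i]+[x,y],st[i,4]) for i in range(1,n) if st[i,4]>=mn],m
def white(S,box):
    x,y,w,h=box; m=comps(S,(0,0,150),(179,45,255),box)[1]
    cs,_=cv2.findContours(m,cv2.RETR_EXTERNAL,cv2.CHAIN_APPROX_NONE); c=max(cs,key=cv2.contourArea)
    return c[:,0]+[x,y]
# well: darkish pixels inside white block top
def well(S,box):
    x,y,w,h=box; g=cv2.cvtColor(S["image"],cv2.COLOR_BGR2GRAY)[y:y+h,x:x+w]
    m=(g<cv2.threshold(g,0,255,cv2.THRESH_OTSU)[0]).astype(np.uint8)
    n,l,st,c=cv2.connectedComponentsWithStats(m); i=1+np.argmax(st[1:,4]); return c[i]+[x,y],st[i]
ws,a=well(s,(342,156,21,15)); wt,b=well(t,(269,228,15,15))
print("well px",ws,a,wt,b); P,e=tri(s,ws,t,wt); print("well tri",P,e, "on z:",onz(s,ws,.07),onz(t,wt,.07))
for S,bx,nm in((t,(255,210,40,48),"top"),):
    c=white(S,bx); g=np.array([onz(S,p,.07)[:2] for p in c]); print(nm,"block rect",cv2.minAreaRect((g*1000).astype(np.float32)))
for nm,S,bs in(("scene",s,[(154,230,18,14),(180,224,17,14),(200,213,16,14)]),("top",t,[(443,204,17,17),(424,209,17,17),(406,214,15,17)])):
    for bx in bs:
        print(nm,comps(S,(15,120,120),(30,255,255),bx))if 0 else print(nm,comps(S,(16,110,110),(32,255,255),bx)[0])
print("rider top",comps(t,(8,110,90),(30,255,255),(308,203,16,16),3)[0])
print("rider scene",comps(s,(10,140,110),(30,255,255),(312,178,20,16),3)[0])
E
python3 meas.py
```

```text
well px [352.21052632 163.21052632] [ 6  4 10  7 57] [275.97058824 234.94117647] [ 3  3  9  9 68]
well tri [0.48657512 0.1948943  0.06902923] 0.0010754892295244687 on z: [0.48753199 0.19496    0.07      ] [0.48633613 0.19427359 0.07      ]
top block rect ((486.2884216308594, 193.90899658203125), (89.86515045166016, 89.89624786376953), 11.012625694274902)
scene [(array([161.00598802, 234.83233533]), np.int32(167))]
scene [(array([185.83333333, 228.60784314]), np.int32(102))]
scene [(array([206.18918919, 216.93693694]), np.int32(111))]
top [(array([458.   , 206.125]), np.int32(16)), (array([450.26153846, 210.75384615]), np.int32(65))]
top [(array([430. , 216.5]), np.int32(60))]
top [(array([412.08333333, 221.5       ]), np.int32(60))]
rider top [(array([315.5, 210.5]), np.int32(10))]
rider scene [(array([323.33333333, 186.58333333]), np.int32(12))]
```

```bash
python3 - <<'E'
from h import *
L=lambda n:dict(np.load(n+"0.npz"))
s,t=L("scene"),L("top")
v=onz(t,(450.3,210.7),.105);a=onz(t,(430,216.5),.08);b=onz(t,(412.1,221.5),.08)
print(v,a,b,[np.linalg.norm((p-q)[:2]) for p,q in((v,a),(a,b))],np.degrees(np.arctan2(*(v-b)[:2])))
print("scene cap top",onz(s,(162.3,232.3),.105), "tri",tri(s,(162.3,232.3),t,(450.3,210.7)))
th=np.radians(11);R=Rot.from_euler('z',th).as_matrix()@Rot.from_euler('y',-.4).as_matrix() # panel frame
Wm=np.array([.4868,.1945,0]);D=Wm+Rot.from_euler('z',th).apply([0,-.125,.075])
print("D",D, proj(t,D),proj(s,D))
n=R[:,2]
for S,uv in((t,(315.5,210.5)),(s,(323.3,186.6)),):
    c,d=ray(S,uv);P=c+d*(n@(D+n*.006-c))/(n@d);q=R.T@(P-D);print("rider local",q,np.degrees(np.arctan2(q[1],q[0])))
c,d=ray(t,(305,227.7));P=c+d*(n@(D+n*.0035-c))/(n@d);q=R.T@(P-D);print("ptr",q,np.degrees(np.arctan2(q[1],q[0])))
E
```

```text
[ 0.55753541 -0.31353691  0.105     ] [ 0.54257987 -0.26123826  0.08      ] [ 0.52750512 -0.20795834  0.08      ] [np.float64(0.054395013740638966), np.float64(0.055371452879654136)] 164.12237047158305
scene cap top [ 0.54769465 -0.30939683  0.105     ] tri (array([ 0.55650456, -0.3087105 ,  0.11653259]), np.float64(0.001893433421266531))
D [0.51065112 0.0717966  0.075     ] [[317.32290253 226.84063359]] [[313.38722604 180.96406111]]
rider local [ 0.05255895 -0.00360878  0.006     ] -3.927857708591071
rider local [ 0.05608    -0.00276669  0.006     ] -2.824383423882847
ptr [0.00574302 0.03609731 0.0035    ] 80.96009742666583
```

```bash
python3 -m inch '[[[5,3,-1,0,0,0,1],[5,7,-2.5,0,0,0,2],[5,11,-4,0,0,0,3],[5,15,-5.5,0,0,0,4],[5,19,-7,0,0,0,5],[5,23,-8.5,0,0,0,6],[5,27,-10,0,0,0,7],[5,30,-11,0,0,0,7]]]'
```

```text
clock: 0.9
ee_pos: [0.4897, -0.3761, 0.25]
eef_rot: [0.99, 0.141, 0.0, -0.001]
force: [-0.3, 0.1, -0.4]
finger_gap: 0.586
grip_force: 0.0
```

```bash
python3 -m inch '[[[4.5,2,-1,0,0,0,0],[4.5,5,-2.5,1,0,0,0],[4.5,7,-3.6,2.5,0,0,0],[4.5,8.2,-4.2,4.5,0,0,0],[4.5,8.2,-4.2,6,0,0,0],[4.5,8.2,-4.2,7,0,0,0],[4.5,8.2,-4.2,7,0,0,0],[4.5,8.2,-4.2,7,0,0,0]]]'
python3 - <<'E'
from h import *
s=snap("wrist");cv2.imwrite("pics/w1.png",s["image"]);np.savez("w1.npz",**s)
st=ctrl.sense();R=Rot.from_quat(st["eef_rot"]).as_matrix();print(st["ee_pos"],R.round(3).tolist())
print(proj(s,[[.5565,-.313,.105]]),proj(s,[[.5425,-.2612,.08]]))
print("cam in tool",R.T@(-s["R"].T@s["t"].ravel()-st["ee_pos"]))
E
```

```text
clock: 1.7
ee_pos: [0.5541, -0.3175, 0.1806]
eef_rot: [0.99, 0.139, -0.0, 0.0]
force: [-0.2, -1.7, 0.5]
finger_gap: 0.529
grip_force: 0.0
[ 0.55456597 -0.31739557  0.18111464] [[0.961, 0.275, 0.001], [0.275, -0.961, -0.001], [0.001, 0.001, -1.0]]
[[311.25135851 210.27524874]] [[246.48220151 199.57504312]]
cam in tool [ 0.07107179  0.00023136 -0.12427317]
```

View pics/w1.png

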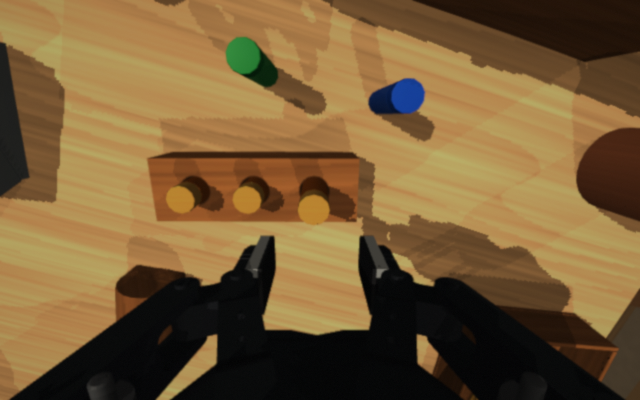

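The wrist picture shows the tall cap at (314,209), against a predicted (311,210). The short caps are at (248,199) and (181,199), and the blue and green look-alikes are well clear. I'll descend and grip.

```bash
python3 -m inch '[[[4.2,0.3,-0.1,1,0,0,0],[4.2,0.3,-0.1,2.5,0,0,0],[4.2,0.3,-0.1,4,0,0,0],[4.2,0.3,-0.1,5.5,0,0,0],[4.2,0.3,-0.1,6.8,0,0,0],[4.2,0.3,-0.1,7.8,0,0,0],[4.2,0.3,-0.1,8.4,0,0,0],[4.2,0.3,-0.1,8.4,0,0,0]]]'
python3 -m inch '[[[2,0,0,0,0,0,0],[2,0,0,0,0,0,0],[2,0,0,0,0,0,0],[2,0,0,0,0,0,0],[2,0,0,0,0,0,0],[2,0,0,0,0,0,0],[2,0,0,0,0,0,0],[2,0,0,0,0,0,0]]]'
```

```text
clock: 2.55
ee_pos: [0.557, -0.3141, 0.0953]
eef_rot: [0.99, 0.14, -0.001, -0.0]
force: [-0.0, 0.3, 0.1]
finger_gap: 0.492
grip_force: 0.0
clock: 3.35
ee_pos: [0.558, -0.3146, 0.097]
eef_rot: [0.99, 0.14, 0.001, 0.0]
force: [-1.0, 1.2, 5.9]
finger_gap: 0.258
grip_force: 59.0
```

```bash
python3 -m inch '[[[2,0,0,-1,0,0,0],[2,0,0,-2.5,0,0,0],[2,0,0,-4,0,0,0],[2,0,0,-5.5,0,0,0],[2,0,0,-7,0,0,0],[2,0,0,-8.5,0,0,0],[2,0,0,-10,0,0,0],[2,0,0,-11,0,0,0]]]'
python3 - <<'E'
from h import *
st=ctrl.sense();R=Rot.from_quat(st["eef_rot"]).as_matrix();print(st["ee_pos"],st["finger_gap"],st["grip_force"],st["force"])
print("to well (tool cm)",100*R.T@(np.array([.4868,.1945,st["ee_pos"][2]])-st["ee_pos"]),st["qpos"])
s=snap("wrist");cv2.imwrite("pics/w2.png",s["image"][100:340,160:480]);np.savez("w2.npz",**s)
E
```

```text
clock: 4.15
ee_pos: [0.5578, -0.3146, 0.2081]
eef_rot: [0.99, 0.14, 0.001, 0.0]
force: [0.2, 0.2, -0.9]
finger_gap: 0.26
grip_force: 58.9
[ 0.55781703 -0.31455476  0.20812864] 0.26022173697398465 58.85347276926041 [ 0.20685342  0.18677526 -0.89122222]
to well (tool cm) [ 7.26977594e+00 -5.08817266e+01 -4.43800673e-02] [ 0.48973613  0.56450205 -0.06667694  1.60075594  0.04311327  0.97626694
 -0.88099362]
```

View pics/w2.png

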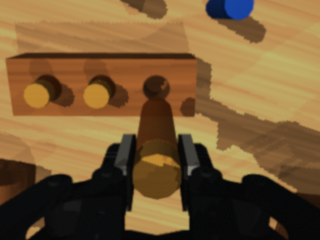

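The vial is held upright between the pads, cap at full px (318,275), and its hole in the rack is empty. I'll carry it to above the well, turning the wrist on the way to suit the dial later.

```bash
python3 - <<'E'
from h import *
s=dict(np.load("w2.npz"));T=np.array([.5578,-.3146,.2081]);R=Rot.from_quat([.99,.14,.001,0]).as_matrix()
im=s["image"][235:310,285:350];m=cv2.inRange(cv2.cvtColor(im,cv2.COLOR_BGR2HSV),(14,110,110),(32,255,255))
m=cv2.morphologyEx(m,cv2.MORPH_OPEN,np.ones((3,3)))
print("cap bbox",np.array(cv2.boundingRect(m))+[285,235,0,0])
for x in(-.006,-.003,0,.003,.006): print(x,proj(s,[T+R@[x+.012*np.cos(a),.012*np.sin(a),-.008] for a in np.arange(0,6.28,.3)]).min(0),proj(s,[T+R@[x+.012*np.cos(a),.012*np.sin(a),-.008] for a in np.arange(0,6.28,.3)]).max(0))
E
python3 -m inch '[[[2,0.5,-2,0,0,0,-4],[2,1,-6,0,0,0,-9],[2,1.5,-10,0,0,0,-14],[2,2.2,-14.5,0,0,0,-19],[2,3,-19,0,0,0,-24],[2,3.8,-23,0,0,0,-29],[2,4.4,-26,0,0,0,-34],[2,4.7,-28,0,0,0,-38]]]'
```

```text
cap bbox [292 254  50  56]
-0.006 [290.69735802 264.1865431 ] [341.89896093 308.53285575]
-0.003 [290.52559598 258.2717315 ] [342.06485305 303.21687832]
0 [290.35203465 252.27615757] [342.23247722 297.82981926]
0.003 [290.17665633 246.19852858] [342.40185037 292.37052362]
0.006 [289.99944353 240.03753541] [342.57298919 286.8378188 ]
clock: 5.0
ee_pos: [0.5246, -0.0294, 0.2063]
eef_rot: [0.889, 0.458, 0.0, -0.0]
force: [0.9, 0.4, -0.3]
finger_gap: 0.259
grip_force: 59.0
```

```bash
python3 -m inch '[[[2,2,-2,0,0,0,-5],[2,4.5,-4.5,0,0,0,-10],[2,7.5,-7.5,0,0,0,-16],[2,10.5,-10.5,0,0,0,-22],[2,13,-13,0,0,0,-28],[2,15,-15,0,0,0,-33],[2,16,-16.1,0,0,0,-38],[2,16,-16.1,0,0,0,-38]]]'
python3 - <<'E'
from h import *
s=snap("wrist");np.savez("w3.npz",**s)
st=ctrl.sense();R=Rot.from_quat(st["eef_rot"]).as_matrix();print(st["ee_pos"],st["eef_rot"],st["finger_gap"],st["qpos"])
print("to well (tool cm)",100*R.T@(np.array([.4868,.1945,.112])-st["ee_pos"]))
print("well px",proj(s,[[.4868,.1945,.07]]),"vial bottom px",proj(s,[st["ee_pos"]+R@[-.001,0,.087]]))
cv2.imwrite("pics/w3.png",s["image"])
E
```

```text
clock: 5.8
ee_pos: [0.4877, 0.1943, 0.2063]
eef_rot: [0.692, 0.722, 0.0, -0.001]
force: [0.1, -0.7, -1.4]
finger_gap: 0.262
grip_force: 59.0
[0.48825167 0.19220449 0.20609864] [ 6.93944763e-01  7.20028209e-01 -1.64575984e-04 -1.32872722e-04] 0.2621694196334246 [-0.06091336  0.42929889 -0.50323893  1.88629872  0.26081456  0.89118244
 -0.65439314]
to well (tool cm) [ 0.2350979  -0.13263617  9.40991155]
well px [[315.08604305 192.65257657]] vial bottom px [[316.36236446 213.10646213]]
```

View pics/w3.png

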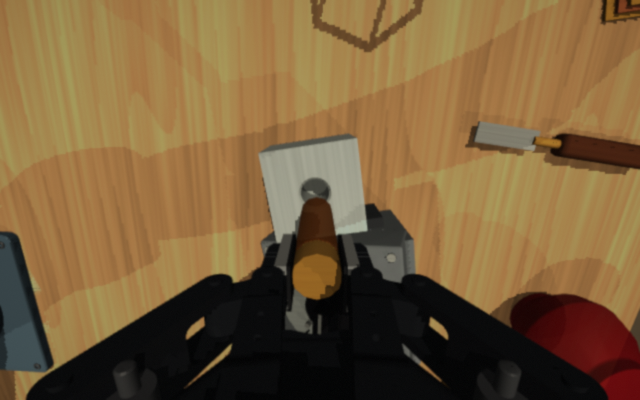

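The picture shows the vial over the block, with the well ring centred near (315,190). I'll refine the well's position from this view.

```bash
python3 - <<'E'
from h import *
s=dict(np.load("w3.npz"));im=s["image"];hsv=cv2.cvtColor(im,cv2.COLOR_BGR2HSV)
m=cv2.inRange(hsv[120:245,250:380],(0,0,125),(179,60,255))
cs,_=cv2.findContours(m,cv2.RETR_EXTERNAL,cv2.CHAIN_APPROX_NONE);c=max(cs,key=cv2.contourArea)[:,0]+[250,120]
hull=cv2.convexHull(c);g=np.array([onz(s,p,.07)[:2] for p in hull[:,0]])
print(cv2.minAreaRect((g*1000).astype(np.float32)))
# well ring: dark pixels near (315,190)
gray=cv2.cvtColor(im,cv2.COLOR_BGR2GRAY);b=gray[170:197,290:342]
d=(b<gray[160:170,300:330].mean()-25).astype(np.uint8)
n,l,st,cc=cv2.connectedComponentsWithStats(d);i=1+np.argmax(st[1:,4]);m=l==i
ys,xs=np.nonzero(m);pts=[]
for y in np.unique(ys):
    r=xs[ys==y];print(y+170,r.min()+290,r.max()+290,len(r))
    pts+=[(r.min()+289.5,y+170),(r.max()+290.5,y+170)]
pts=[p for p in pts if p[1]<194]
w=np.array([onz(s,p,.07)[:2] for p in pts]);A=np.c_[2*w,np.ones(len(w))];q=np.linalg.lstsq(A,(w**2).sum(1),rcond=None)[0]
print("circle",q[:2],np.sqrt(q[2]+q[:2]@q[:2]))
E
```

```text
((486.156005859375, 194.20458984375), (90.12918853759766, 90.33301544189453), 11.066593170166016)
177 312 317 6
178 309 321 13
179 307 323 17
180 305 324 20
181 304 325 22
182 303 326 24
183 302 327 26
184 301 328 28
185 301 329 29
186 300 329 30
187 300 329 30
188 300 330 31
189 300 330 31
190 299 330 32
191 299 330 32
192 299 330 29
193 300 330 30
194 300 330 31
195 300 330 31
196 301 330 30
circle [0.48640479 0.19487285] 0.01506660380593609
```

```bash
python3 -m inch '[[[2,0.2,-0.15,0.5,0,0,0],[2,0.2,-0.15,1.5,0,0,0],[2,0.2,-0.15,2.5,0,0,0],[2,0.2,-0.15,3.3,0,0,0],[2,0.2,-0.15,3.8,0,0,0],[2,0.2,-0.15,4,0,0,0],[2,0.2,-0.15,4,0,0,0],[2,0.2,-0.15,4,0,0,0]]]'
python3 - <<'E'
from h import *
P=[]
for i in range(4):
    s=snap("scene" if i else "wrist");P.append(ctrl.sense()["ee_pos"])
    if i==0:w=s
print(np.mean(P,0),np.std(P,0));R=Rot.from_quat(ctrl.sense()["eef_rot"]).as_matrix()
print("err tool cm",100*R.T@(np.array([.4864,.1948,.112])-np.mean(P,0)))
E
```

```text
clock: 6.65
ee_pos: [0.4871, 0.1939, 0.1665]
eef_rot: [0.694, 0.72, 0.0, 0.0]
force: [-0.6, -0.5, -0.6]
finger_gap: 0.263
grip_force: 59.0
[0.48716101 0.19384403 0.16661063] [3.96357668e-05 2.38590323e-05 2.96786446e-05]
err tool cm [ 0.09754287 -0.07542708  5.46103805]
```

```bash
python3 -m inch '[[[2,0.2,-0.1,0,0,0,0],[2,0.2,-0.1,0.4,0,0,0],[2,0.2,-0.1,0.8,0,0,0],[2,0.2,-0.1,1.2,0,0,0],[2,0.2,-0.1,1.6,0,0,0],[2,0.2,-0.1,2,0,0,0],[2,0.2,-0.1,2.4,0,0,0],[2,0.2,-0.1,2.4,0,0,0]]]'
```

```text
clock: 7.65
ee_pos: [0.4855, 0.1955, 0.1416]
eef_rot: [0.694, 0.72, -0.001, -0.0]
force: [0.1, -0.0, -0.9]
finger_gap: 0.265
grip_force: 59.0
```

```bash
python3 -m inch '[[[2,0,0,0.5,0,0,0],[2,0,0,1,0,0,0],[2,0,0,1.5,0,0,0],[2,0,0,1.9,0,0,0],[2,0,0,2.3,0,0,0],[2,0,0,2.6,0,0,0],[2,0,0,2.8,0,0,0],[2,0,0,2.8,0,0,0]]]'
```

```text
clock: 8.45
ee_pos: [0.4858, 0.1956, 0.114]
eef_rot: [0.694, 0.72, -0.0, -0.0]
force: [0.6, 0.1, -0.2]
finger_gap: 0.258
grip_force: 59.0
```

```bash
python3 -m inch '[[[2,0,0,0.1,0,0,0],[2,0,0,0.15,0,0,0],[2,0,0,0.2,0,0,0],[2,0,0,0.25,0,0,0],[2,0,0,0.3,0,0,0],[2,0,0,0.3,0,0,0],[2,0,0,0.3,0,0,0],[2,0,0,0.3,0,0,0]]]'
```

```text
clock: 9.25
ee_pos: [0.4861, 0.1958, 0.1119]
eef_rot: [0.694, 0.72, 0.0, 0.0]
force: [-2.1, -0.3, 6.1]
finger_gap: 0.262
grip_force: 59.9
```

The tool feels 6 N upward at the expected height (z 0.112), so the vial is on the well floor. I'll release and lift.

```bash
python3 -m inch '[[[4.5,0,0,0.1,0,0,0],[4.5,0,0,0,0,0,0],[4.5,0,0,0,0,0,0],[4.5,0,0,0,0,0,0],[4.5,0,0,-1,0,0,0],[4.5,0,0,-3,0,0,0],[4.5,0,0,-5,0,0,0],[4.5,0,0,-7,0,0,0]]]'
python3 -m inch '[[[4.5,0,0,-2,0,0,0],[4.5,0,0,-4,0,0,0],[4.5,-2,0,-6,0,0,0],[4.5,-4,0.5,-7,0,0,0],[4.5,-6,1,-7,0,0,0],[4.5,-8,1.5,-7,0,0,0],[4.5,-10,1.5,-7,0,0,0],[4.5,-12,1.5,-7,0,0,0]]]'
python3 - <<'E'
from h import *
s=snap("wrist");cv2.imwrite("pics/w4.png",s["image"]);np.savez("w4.npz",**s)
st=ctrl.sense();print(st["ee_pos"],st["eef_rot"],st["qpos"])
R=Rot.from_euler('z',11,degrees=True)
D=np.array([.4864,.1948,0])+R.apply([0,-.125,.075])
print(D,proj(s,D),proj(s,[.4864,.1948,.12]))
E
```

```text
clock: 10.05
ee_pos: [0.4858, 0.1958, 0.1826]
eef_rot: [0.694, 0.72, 0.0, -0.0]
force: [-0.3, -0.4, -0.6]
finger_gap: 0.53
grip_force: 0.0
clock: 10.85
ee_pos: [0.5052, 0.0756, 0.252]
eef_rot: [0.694, 0.72, 0.0, 0.0]
force: [-0.1, -0.7, 0.7]
finger_gap: 0.525
grip_force: 0.0
[0.50545726 0.07144863 0.2517158 ] [ 0.6956097   0.71841875 -0.00093359  0.00088075] [ 0.16683466  0.3388718  -0.48403102  1.87953183  0.19175496  0.96909558
 -0.37080144]
[0.51025112 0.0720966  0.075     ] [[320.48386819 186.10688247]] [[298.07380447  52.61096192]]
```

View pics/w4.png

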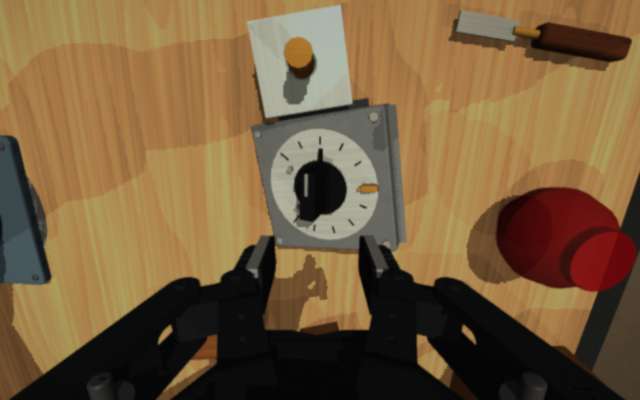

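The picture shows the vial seated, its cap at (298,53) exactly where predicted. The pointer tip is at (321,152), the rider at (368,188), and the dial's axis is near (320,186). Next I measure the dial angles in this view and the move to the grip pose.

```bash
cat > dial.py <<'E'
from h import *
import sys
th=np.radians(11);Pn=Rot.from_euler('z',th).as_matrix()@Rot.from_euler('y',-.4).as_matrix();n=Pn[:,2]
D=np.array([.4864,.1948,0])+Rot.from_euler('z',th).apply([0,-.125,.075])
def onp(s,uv,h):
    c,d=ray(s,uv);return Pn.T@(c+d*(n@(D+n*h-c))/(n@d)-D)
ang=lambda q:np.degrees(np.arctan2(q[1],q[0]))
def rel(phi,h):
    "shift cm and rotvec deg from present pose to grip with bar at local angle phi, h above the panel"
    st=ctrl.sense();R=Rot.from_quat(st["eef_rot"]).as_matrix();f=np.radians(phi)
    x=Pn@[np.cos(f),np.sin(f),0];y=Pn@[np.sin(f),-np.cos(f),0];T=np.c_[x,y,-n]
    return 100*R.T@(D+n*h-st["ee_pos"]),np.degrees(Rot.from_matrix(R.T@T).as_rotvec())
E
python3 - <<'E'
from dial import *
s=dict(np.load("w4.npz"));im=s["image"];hsv=cv2.cvtColor(im,cv2.COLOR_BGR2HSV)
def cent(m,x,y):
    k,l,st,c=cv2.connectedComponentsWithStats(m);i=1+np.argmax(st[1:,4]);return c[i]+[x,y],st[i]
r,a=cent(cv2.inRange(hsv[178:198,355:385],(8,110,90),(30,255,255)),355,178)
p,b=cent(cv2.inRange(hsv[148:157,314:328],(0,0,0),(179,255,75)),314,148)
# dial face (light disc) centre: ellipse of outer contour
m=cv2.inRange(hsv[120:250,260:390],(0,0,120),(60,90,255));cs,_=cv2.findContours(m,cv2.RETR_EXTERNAL,cv2.CHAIN_APPROX_NONE)
c=cv2.convexHull(max(cs,key=cv2.contourArea))[:,0]+[260,120];g=np.array([onp(s,q,0)[:2] for q in c]);print("face circle mm",cv2.minEnclosingCircle((g*1000).astype(np.float32)))
print("rider",r,a,onp(s,r,.006),ang(onp(s,r,.006)));print("ptr",p,b,onp(s,p,.0035),ang(onp(s,p,.0035)))
phi=ang(onp(s,p,.0035));print(rel(phi,.11),rel(phi,.031))
E
```

```text
face circle mm ((-0.817173182964325, -1.1158088445663452), 63.2527961730957)
rider [368.12403101 187.96899225] [  3   6  20   8 129] [ 0.05360709 -0.0026985   0.006     ] -2.881753395640564
ptr [320.11111111 152.80555556] [ 4  1  5  8 36] [0.00701136 0.03637359 0.0035    ] 79.08950043232704
(array([-0.61266583, -3.74697202,  7.54194041]), array([-22.57359142,   4.13726166,   1.76398707])) (array([-0.10470784, -0.70888324, 14.81669094]), array([-22.57359142,   4.13726166,   1.76398707]))
```

```bash
python3 -m inch '[[[4.5,-0.1,-0.5,1,-3,0.5,0.2],[4.5,-0.2,-1.1,2.2,-6.5,1.2,0.5],[4.5,-0.3,-1.7,3.4,-10,1.8,0.8],[4.5,-0.4,-2.3,4.6,-14,2.5,1.1],[4.5,-0.5,-2.9,5.8,-18,3.2,1.4],[4.5,-0.6,-3.4,6.8,-21,3.8,1.6],[4.5,-0.6,-3.7,7.5,-22.6,4.1,1.8],[4.5,-0.6,-3.7,7.5,-22.6,4.1,1.8]]]'
python3 - <<'E'
from dial import *
s=snap("wrist");np.savez("w5.npz",**s)
print(rel(79.1,.031),ctrl.sense()["qpos"])
im=s["image"];cv2.imwrite("pics/w5.png",im)
E
```

```text
clock: 11.7
ee_pos: [0.4665, 0.0689, 0.1755]
eef_rot: [0.691, 0.695, 0.164, 0.11]
force: [0.0, -0.6, -1.0]
finger_gap: 0.526
grip_force: 0.0
(array([-0.55982471,  0.03210905,  7.87305335]), array([-0.04676628, -0.16075814,  0.20318425])) [ 0.04364601  0.2259958  -0.33031733  2.34177334  0.48984577  0.20924276
 -0.71913095]
```

View pics/w5.png

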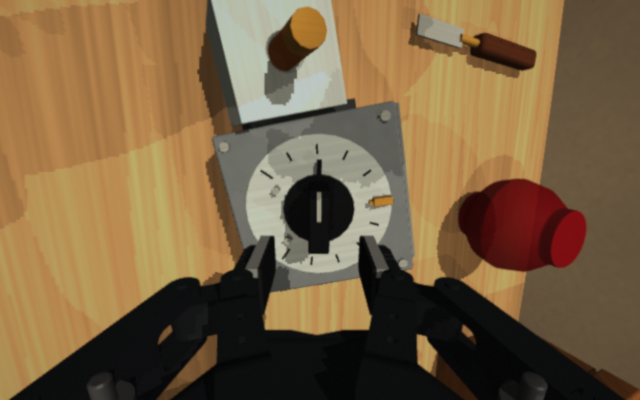

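The bar stands vertical at x≈319, midway between the pads at 265 and 370. The pointer is at (319,167) and the rider at (381,201). I'll descend.

```bash
python3 -m inch '[[[4.5,-0.2,0,1,0,0,0],[4.5,-0.5,0,2.2,0,0,0],[4.5,-0.5,0,3.4,0,0,0],[4.5,-0.5,0,4.6,0,0,0],[4.5,-0.5,0,5.8,0,0,0],[4.5,-0.5,0,6.8,0,0,0],[4.5,-0.5,0,7.6,0,0,0],[4.5,-0.5,0,7.8,0,0,0]]]'
python3 - <<'E'
from dial import *
s=snap("wrist");print(rel(79.1,.031),ctrl.sense()["qpos"],ctrl.sense()["force"])
E
```

```text
clock: 12.55
ee_pos: [0.5003, 0.0702, 0.1045]
eef_rot: [0.692, 0.694, 0.166, 0.111]
force: [0.7, -0.5, -0.0]
finger_gap: 0.527
grip_force: 0.0
(array([-0.03640314, -0.17956227,  0.02127555]), array([ 0.11379028, -0.15720385,  0.09016165])) [ 0.14255553  0.46155144 -0.44140111  2.30388381  1.54711644  0.19938744
 -1.71976453] [-0.20974246  0.32863555  0.39172038]
```

```bash
python3 -m inch '[[[1,0,-0.1,0,0,0,0],[1,0,-0.1,0,0,0,0],[1,0,-0.1,0,0,0,0],[1,0,-0.1,0,0,0,0],[1,0,-0.1,0,0,0,0],[1,0,-0.1,0,0,0,0],[1,0,-0.1,0,0,0,-2],[1,0,-0.1,0,0,0,-5]]]'
python3 - <<'E'
from dial import *
s=ctrl.sense();print(rel(79.1,.031),s["qpos"],s["wrist_torque"])
E
```

```text
clock: 13.4
ee_pos: [0.4975, 0.07, 0.1043]
eef_rot: [0.66, 0.724, 0.161, 0.118]
force: [-3.8, -1.1, 7.1]
finger_gap: 0.175
grip_force: 58.7
(array([-0.0320212 ,  0.05075605,  0.10243046]), array([ 0.07492204, -0.16335054,  5.21347174])) [ 0.14264038  0.45933346 -0.44202883  2.30904233  1.55768878  0.19884017
 -1.64235749] [-0.08465466  0.63235334 -0.06227143]
```

Gripped and turning. I'll go on anticlockwise, watching the torque.

```bash
python3 -m inch '[[[1,0,0,0,0,0,-5],[1,0,0,0,0,0,-10],[1,0,0,0,0,0,-15],[1,0,0,0,0,0,-20],[1,0,0,0,0,0,-25],[1,0,0,0,0,0,-30],[1,0,0,0,0,0,-35],[1,0,0,0,0,0,-38]]]'
python3 - <<'E'
from dial import *
s=ctrl.sense();print(rel(79.1,.031),s["qpos"],s["wrist_torque"],s["tau"][6],s["wrist_torque"]@-n)
E
```

```text
clock: 14.2
ee_pos: [0.4972, 0.0699, 0.1042]
eef_rot: [0.387, 0.9, 0.113, 0.164]
force: [-4.0, -1.2, 7.6]
finger_gap: 0.175
grip_force: 58.9
(array([-0.0720514 ,  0.05413181,  0.10189489]), array([ 0.09788966, -0.13336915, 43.30079029])) [ 0.1411587   0.45903891 -0.44021719  2.30959878  1.55779338  0.19809197
 -0.97802397] [-0.20439505  0.77327266 -0.13343031] -0.3151914104819298 0.10222232031102545
```

```bash
python3 -m inch '[[[1,0,0,0,0,0,-3],[1,0,0,0,0,0,-6],[1,0,0,0,0,0,-8],[1,0,0,0,0,0,-10],[1,0,0,0,0,0,-11.5],[1,0,0,0,0,0,-13],[1,0,0,0,0,0,-14],[1,0,0,0,0,0,-15]]]'
python3 - <<'E'
from dial import *
s=ctrl.sense();print(rel(79.1,.031)[1],s["qpos"][6],s["wrist_torque"],s["tau"][6],s["wrist_torque"]@-n)
E
```

```text
clock: 15.0
ee_pos: [0.4971, 0.0697, 0.1041]
eef_rot: [0.269, 0.942, 0.091, 0.177]
force: [-5.0, -0.6, 8.5]
finger_gap: 0.173
grip_force: 61.2
[ 0.09863436 -0.12881688 58.00493091] -0.7200323739002039 [ 0.41303357  0.95705627 -0.87462442] 0.8330081775784492 1.034583761018407
```

```bash
python3 -m inch '[[[1,0,0,0,0,0,-1],[1,0,0,0,0,0,-2],[1,0,0,0,0,0,-2],[1,0,0,0,0,0,-2],[1,0,0,0,0,0,-2],[1,0,0,0,0,0,-2],[1,0,0,0,0,0,-2],[1,0,0,0,0,0,-2]]]'
python3 - <<'E'
from dial import *
s=ctrl.sense();print(rel(79.1,.031)[1],s["qpos"][6],s["wrist_torque"],s["tau"][6],s["wrist_torque"]@-n)
s=snap("wrist");cv2.imwrite("pics/w6.png",s["image"])
E
```

```text
clock: 15.8
ee_pos: [0.4971, 0.0698, 0.1041]
eef_rot: [0.254, 0.946, 0.089, 0.178]
force: [-6.9, -0.5, 9.2]
finger_gap: 0.177
grip_force: 69.7
[ 0.10174056 -0.1478632  59.80019007] -0.6872104194559235 [ 0.6746666   0.99231399 -1.5000464 ] 1.649266853928566 1.713268153339988
```

The dial is hard against its stop: the torque rose to 1.7 Nm with almost no rotation. Joint 7 can't cover the whole clockwise sweep in this grip. I'll turn about 105°, regrip with a half turn, then finish.

```bash
python3 -m inch '[[[1,0,0,0,0,0,6],[1,0,0,0,0,0,13],[1,0,0,0,0,0,20],[1,0,0,0,0,0,27],[1,0,0,0,0,0,34],[1,0,0,0,0,0,41],[1,0,0,0,0,0,48],[1,0,0,0,0,0,55]]]'
python3 -m inch '[[[1,0,0,0,0,0,6],[1,0,0,0,0,0,13],[1,0,0,0,0,0,20],[1,0,0,0,0,0,27],[1,0,0,0,0,0,34],[1,0,0,0,0,0,41],[1,0,0,0,0,0,47],[1,0,0,0,0,0,50]]]'
python3 - <<'E'
from dial import *
s=ctrl.sense();print(rel(79.1,.031),s["qpos"],s["wrist_torque"]@-n)
E
```

```text
clock: 16.65
ee_pos: [0.4975, 0.07, 0.1043]
eef_rot: [0.662, 0.722, 0.161, 0.118]
force: [-2.6, -1.3, 6.7]
finger_gap: 0.171
grip_force: 58.7
clock: 17.45
ee_pos: [0.4979, 0.0698, 0.1044]
eef_rot: [0.905, 0.375, 0.196, 0.039]
force: [-2.6, -1.1, 7.3]
finger_gap: 0.177
grip_force: 58.7
(array([0.00439512, 0.01517597, 0.10231712]), array([ 3.93138780e-02, -1.66568782e-01, -4.50685432e+01])) [ 0.29534734  0.49837592 -0.62234073  2.30058632  1.55213614  0.28662029
 -2.48349641] -0.0817778295648156
```

```bash
python3 -m inch '[[[4.5,0,0,0,0,0,0],[4.5,0,0,0,0,0,0],[4.5,0,0,0,0,0,0],[4.5,0,0,0,0,0,0],[4.5,0,0,-1,0,0,0],[4.5,0,0,-3,0,0,0],[4.5,0,0,-4.5,0,0,0],[4.5,0,0,-5,0,0,0]]]'
python3 -m inch '[[[4.5,0,0,0,0,0,-7],[4.5,0,0,0,0,0,-14],[4.5,0,0,0,0,0,-21],[4.5,0,0,0,0,0,-28],[4.5,0,0,0,0,0,-35],[4.5,0,0,0,0,0,-43],[4.5,0,0,0,0,0,-51],[4.5,0,0,0,0,0,-59]]]'
python3 -m inch '[[[4.5,0,0,0,0,0,-7],[4.5,0,0,0,0,0,-14],[4.5,0,0,0,0,0,-21],[4.5,0,0,0,0,0,-28],[4.5,0,0,0,0,0,-35],[4.5,0,0,0,0,0,-43],[4.5,0,0,0,0,0,-51],[4.5,0,0,0,0,0,-59]]]'
python3 -m inch '[[[4.5,0,0,0,0,0,-7],[4.5,0,0,0,0,0,-14],[4.5,0,0,0,0,0,-21],[4.5,0,0,0,0,0,-28],[4.5,0,0,0,0,0,-35],[4.5,0,0,0,0,0,-43],[4.5,0,0,0,0,0,-51],[4.5,0,0,0,0,0,-59]]]'
python3 - <<'E'
from dial import *
s=snap("wrist");np.savez("w7.npz",**s);cv2.imwrite("pics/w7.png",s["image"]);s=ctrl.sense();print(rel(34-180,.031),s["qpos"])
E
```

```text
clock: 18.25
ee_pos: [0.4782, 0.0662, 0.1508]
eef_rot: [0.904, 0.377, 0.196, 0.039]
force: [-0.2, 0.9, -0.6]
finger_gap: 0.526
grip_force: 0.0
clock: 19.05
ee_pos: [0.4782, 0.0661, 0.1497]
eef_rot: [0.599, 0.775, 0.15, 0.13]
force: [0.3, -0.3, 0.1]
finger_gap: 0.527
grip_force: 0.0
clock: 19.85
ee_pos: [0.4782, 0.0661, 0.1497]
eef_rot: [0.14, 0.97, 0.067, 0.187]
force: [0.1, 0.4, 0.5]
finger_gap: 0.528
grip_force: 0.0
clock: 20.65
ee_pos: [0.4782, 0.0661, 0.1496]
eef_rot: [-0.356, 0.913, -0.034, 0.196]
force: [-0.5, 0.6, -0.3]
finger_gap: 0.53
grip_force: 0.0
(array([-0.06307898, -0.07629937,  5.03893779]), array([ 0.12879565,  0.11610057, -2.0468861 ])) [ 0.70932038  0.53887083 -1.12074861  2.30837781  1.34545733  0.5112315
  0.87459133]
```

View pics/w7.png

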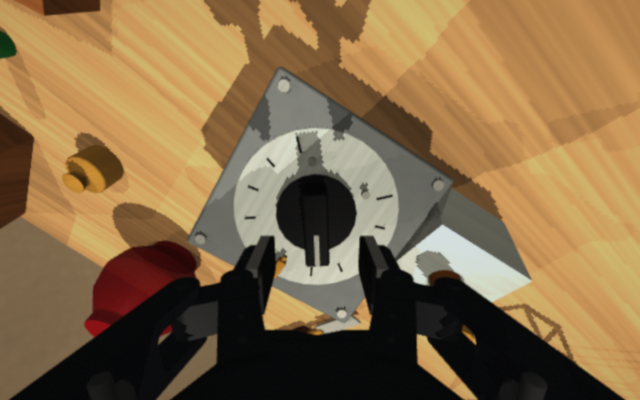

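The bar lies vertical between the pads with its steel line at (318,245), the rider is at (281,260), and nothing else has moved. I'll regrip and turn most of the rest.

```bash
python3 -m inch '[[[4.5,0,-0.1,0.8,0,0,-1],[4.5,0,-0.1,1.8,0,0,-2],[4.5,0,-0.1,2.8,0,0,-2],[4.5,0,-0.1,3.8,0,0,-2],[4.5,0,-0.1,4.6,0,0,-2],[4.5,0,-0.1,4.9,0,0,-2],[4.5,0,-0.1,4.9,0,0,-2],[4.5,0,-0.1,4.9,0,0,-2]]]'
python3 -m inch '[[[1,0,0,0,0,0,0],[1,0,0,0,0,0,0],[1,0,0,0,0,0,0],[1,0,0,0,0,0,0],[1,0,0,0,0,0,0],[1,0,0,0,0,0,0],[1,0,0,0,0,0,0],[1,0,0,0,0,0,0]]]'
python3 - <<'E'
from dial import *
s=ctrl.sense();print(rel(34-180,.031),s["qpos"],s["wrist_torque"]@-n)
E
```

```text
clock: 21.5
ee_pos: [0.4976, 0.0693, 0.105]
eef_rot: [-0.369, 0.908, -0.037, 0.196]
force: [0.3, 0.0, -0.3]
finger_gap: 0.527
grip_force: 0.0
clock: 22.3
ee_pos: [0.4974, 0.0695, 0.1052]
eef_rot: [-0.369, 0.908, -0.037, 0.196]
force: [-4.4, -0.5, 5.9]
finger_gap: 0.178
grip_force: 58.4
(array([-0.02862221, -0.00887237,  0.19414844]), array([ 0.11496986,  0.15898219, -0.7483146 ])) [ 0.60537467  0.6595136  -1.01505746  2.28663078  1.5755797   0.53775964
  0.71380404] -0.021669683509185998
```

```bash
python3 -m inch '[[[1,0,0,0,0,0,4],[1,0,0,0,0,0,9],[1,0,0,0,0,0,14],[1,0,0,0,0,0,19],[1,0,0,0,0,0,24],[1,0,0,0,0,0,29],[1,0,0,0,0,0,32],[1,0,0,0,0,0,33]]]'
python3 - <<'E'
from dial import *
s=ctrl.sense();print(rel(-180,.031),s["qpos"],s["wrist_torque"]@-n)
E
python3 -m inch '[[[4.5,0,0,0,0,0,0],[4.5,0,0,0,0,0,0],[4.5,0,0,0,0,0,0],[4.5,0,0,0,0,0,0],[4.5,0,0,-1,0,0,0],[4.5,0,0,-3,0,0,0],[4.5,0,0,-4.5,0,0,0],[4.5,0,0,-5,0,0,0]]]'
python3 -m inch '[[[4.5,0,0,-1,0,0,0],[4.5,-1,0,-2,0,0,0],[4.5,-3,0,-3,0,0,0],[4.5,-5,0,-4,0,0,0],[4.5,-6,0,-5,0,0,0],[4.5,-7,0,-5,0,0,0],[4.5,-7,0,-5,0,0,0],[4.5,-7,0,-5,0,0,0]]]'
python3 - <<'E'
from dial import *
s=snap("wrist");np.savez("w8.npz",**s);cv2.imwrite("pics/w8.png",s["image"]);st=ctrl.sense();print(st["ee_pos"],st["qpos"])
print([proj(s,D+Pn@np.array(v)) for v in([0,0,0],[.042,0,.0035],[.0536,-.0027,.006])])
t=snap("top");np.savez("t8.npz",**t)
c=snap("scene");np.savez("s8.npz",**c)
E
```

```text
clock: 23.1
ee_pos: [0.4975, 0.0694, 0.1053]
eef_rot: [-0.096, 0.975, 0.02, 0.198]
force: [-4.2, -0.2, 6.6]
finger_gap: 0.18
grip_force: 58.5
(array([-0.02454749,  0.02439682,  0.19564266]), array([0.16224624, 0.07365369, 0.16018038])) [ 0.6300274   0.68164179 -1.04999165  2.28560552  1.5809067   0.56749732
  0.1418531 ] -0.07199920846389761
clock: 23.9
ee_pos: [0.4786, 0.0653, 0.1518]
eef_rot: [-0.096, 0.975, 0.02, 0.199]
force: [0.3, 0.2, 0.6]
finger_gap: 0.527
grip_force: 0.0
clock: 24.7
ee_pos: [0.5221, 0.0739, 0.2232]
eef_rot: [-0.096, 0.975, 0.02, 0.197]
force: [0.1, 0.3, -0.6]
finger_gap: 0.525
grip_force: 0.0
[0.52182021 0.07385014 0.22307181] [ 0.79294258  0.4719643  -1.23002736  2.15101205  0.95799154  0.60314718
  0.70538456]
[array([[317.1409298 , 116.15332593]]), array([[316.94723677, 165.16382789]]), array([[313.87466391, 178.52842758]])]
```

```bash
python3 - <<'E'
from dial import *
s=dict(np.load("w8.npz"));im=s["image"]
cv2.imwrite("pics/crop8.png",cv2.resize(im[70:220,240:400],(640,600),interpolation=cv2.INTER_CUBIC))
hsv=cv2.cvtColor(im,cv2.COLOR_BGR2HSV)
m=cv2.inRange(hsv[155:205,295:335],(8,110,90),(30,255,255));k,l,st,c=cv2.connectedComponentsWithStats(m);i=1+np.argmax(st[1:,4]);r=c[i]+[295,155]
print("rider",r,st[i],onp(s,r,.006),ang(onp(s,r,.006)))
g=im[150:176,300:335].max(2).astype(int)
for j,row in enumerate(g):print(150+j," ".join("%3d"%v for v in row))
E
```

```text
rider [313.58823529 178.54248366] [ 15  11   8  23 153] [ 0.05361364 -0.00295535  0.006     ] -3.1551298408984962
150 158 157 152 141 124 100  74  60  54  46  40  27  20  17  22  44  67  75  72  50  27  23  30  34  44  53  57  69  89 117 134 147 154 157 158
151 158 160 159 156 151 139 127 123 118 106  92  61  40  36  31  26  29  32  34  38  52  65  76  83  97 113 120 126 135 148 153 157 158 159 158
152 158 159 160 160 157 153 152 152 150 143 131  93  70  65  57  31  17  17  30  68 106 120 126 128 135 144 149 152 155 155 155 158 158 159 158
153 159 159 159 160 157 155 156 158 157 156 145 107  84  79  70  38  16  16  35  84 131 146 147 147 149 152 155 157 156 154 153 156 158 158 159
154 159 160 160 159 158 155 155 158 158 159 148 109  86  83  74  41  17  14  36  88 136 150 152 150 151 154 155 157 155 154 155 157 158 159 159
155 158 159 159 159 158 155 156 158 158 158 149 109  86  82  74  41  18  16  36  87 136 151 152 151 152 154 156 156 155 156 157 159 159 159 159
156 159 160 159 160 158 156 157 158 158 159 148 109  86  82  73  41  18  14  36  89 136 150 152 151 151 154 156 157 157 15
[... 2057 characters left out ...]
 159 155 143 107  87  83  81  91 101 115 116 104  98 102 117 144 152 152 152 151 151 153 157 159 158 158 158 159 160 160 160
172 157 159 160 160 159 156 145 108  88  83  89 115 129 136 138 135 132 131 131 147 154 153 151 151 151 153 156 159 158 159 159 160 160 161 160
173 157 159 160 160 159 155 146 109  87  83  92 126 143 149 150 148 147 144 137 148 154 153 152 151 151 153 156 157 158 160 161 160 160 161 161
174 157 160 161 160 158 156 146 109  87  84  94 130 147 151 152 150 150 147 139 149 153 153 152 151 152 154 156 158 161 162 160 160 160 161 161
175 158 161 161 161 159 157 145 109  87  83  96 132 148 152 152 150 150 147 140 150 153 154 152 151 151 153 157 161 163 163 161 160 161 161 161
```

View pics/crop8.png

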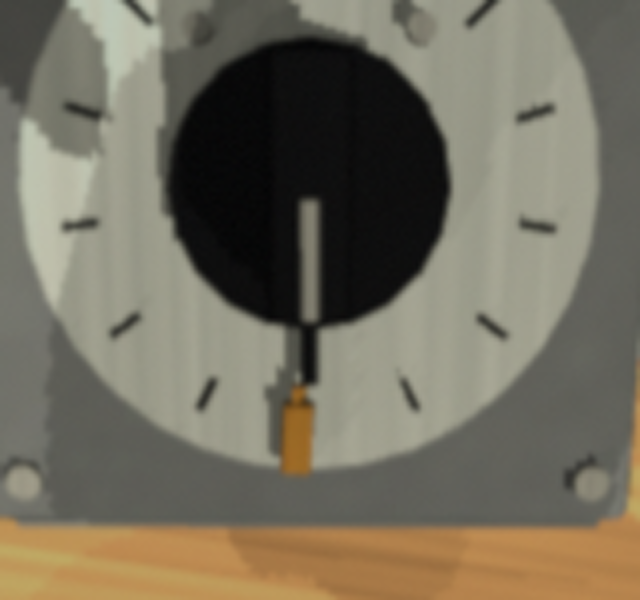

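The picture shows the pointer at crop (309,355) and the rider's tip at (299,390), body at (297,440). The pointer is a few degrees short, so I compute the remainder.

```bash
python3 - <<'E'
from dial import *
s=dict(np.load("w8.npz"));im=s["image"].astype(float).max(2)
def cen(rows,c0,c1,bgL):
    o=[]
    for r in rows:
        w=np.clip(100-im[r,c0:c1],0,None); o.append((np.arange(c0,c1)@(w*(w>30))/(w*(w>30)).sum(),r))
    return o
for r in(153,158,163):
    p=cen([r],314,321,0)[0]
    for h in(.0035,.006):print("ptr",p,h,onp(s,p,h)[:2]*1000,ang(onp(s,p,h)))
hsv=cv2.cvtColor(s["image"],cv2.COLOR_BGR2HSV);m=cv2.inRange(hsv[155:205,295:335],(8,110,90),(30,255,255))
ys,xs=np.nonzero(m)
for y in np.unique(ys):
    r=xs[ys==y]
    if y%3==0 or y<16:q=(r.mean()+295,y+155);print("rid",q,len(r),ang(onp(s,q,.007)))
# dial axis check from skirt: dark disc extents at h=6mm
d=cv2.inRange(hsv[70:156,270:365],(0,0,0),(179,255,60));cs,_=cv2.findContours(d,cv2.RETR_EXTERNAL,cv2.CHAIN_APPROX_NONE)
c=max(cs,key=cv2.contourArea)[:,0]+[270,70];g=np.array([onp(s,q,.006)[:2]*1000 for q in c]);print("skirt",cv2.minEnclosingCircle(g.astype(np.float32)),np.round(np.median(g,0),1))
E
```

```text
ptr (np.float64(316.51525423728816), 153) 0.0035 [31.22365126 -0.42641307] -0.7824245216320418
ptr (np.float64(316.51525423728816), 153) 0.006 [30.91008087 -0.43490608] -0.8061007312235592
ptr (np.float64(316.5223367697595), 158) 0.0035 [35.62422957 -0.40285238] -0.6478949179095103
ptr (np.float64(316.5223367697595), 158) 0.006 [35.26713458 -0.41157842] -0.6686292032203953
ptr (np.float64(316.65909090909093), 163) 0.0035 [40.06563899 -0.26403225] -0.3775732768393961
ptr (np.float64(316.65909090909093), 163) 0.006 [39.66461555 -0.27413132] -0.3959780559977843
rid (np.float64(314.0), np.int64(166)) 1 -3.5294128598704453
rid (np.float64(314.0), np.int64(167)) 3 -3.4551247316923157
rid (np.float64(314.0), np.int64(168)) 3 -3.383691110338311
rid (np.float64(314.0), np.int64(169)) 3 -3.3149507595999794
rid (np.float64(314.0), np.int64(170)) 3 -3.248754347093041
rid (np.float64(313.5), np.int64(173)) 8 -3.585035200225398
rid (np.float64(313.5), np.int64(176)) 8 -3.392930162958933
rid (np.float64(313.5), np.int64(179)) 8 -3.2190970374539543
rid (np.float64(313.5), np.int64(182)) 8 -3.0610497125000005
rid (np.float64(313.5), np.int64(185)) 8 -2.916733085830715
rid (np.float64(313.5), np.int64(188)) 6 -2.784433625978028
rid (np.float64(314.5), np.int64(203)) 40 -1.5756891095332202
skirt ((1.6002641916275024, -0.5495990514755249), 31.075756072998047) [-0.2 -0.6]
```

The pointer is about 2.9° short. I'll regrip and turn to a tool angle of −2.75°.

```bash
python3 -m inch '[[[4.5,1,0,0,0,0,0],[4.5,3,0,1,0,0,0],[4.5,5,0,2,0,0,0],[4.5,6.5,0,3,0,0,0],[4.5,7,0,4,0,0,0],[4.5,7,0,4.8,0,0,0],[4.5,7,0,5,0,0,0],[4.5,7,0,5,0,0,0]]]'
python3 - <<'E'
from dial import *
s=ctrl.sense();print(rel(-180,.031),s["qpos"])
E
```

```text
clock: 25.65
ee_pos: [0.4779, 0.0654, 0.1506]
eef_rot: [-0.096, 0.975, 0.02, 0.198]
force: [0.1, -0.9, -0.2]
finger_gap: 0.526
grip_force: 0.0
(array([-0.09637782,  0.02329913,  5.14584458]), array([ 0.19817152, -0.0008425 ,  0.23596794])) [ 0.63341568  0.47446628 -1.01226776  2.31116882  1.28483773  0.4315511
  0.35896568]
```

```bash
python3 -m inch '[[[4.5,0,0,0.8,0,0,0],[4.5,0,0,1.8,0,0,0],[4.5,0,0,2.8,0,0,0],[4.5,0,0,3.8,0,0,0],[4.5,0,0,4.6,0,0,0],[4.5,0,0,5,0,0,0],[4.5,0,0,5,0,0,0],[4.5,0,0,5,0,0,0]]]'
python3 -m inch '[[[1,0,0,0,0,0,0],[1,0,0,0,0,0,0],[1,0,0,0,0,0,0],[1,0,0,0,0,0,0],[1,0,0,0,0,0,0],[1,0,0,0,0,0,0],[1,0,0,0,0,0,0],[1,0,0,0,0,0,0]]]'
python3 -m inch '[[[1,0,0,0,0,0,0.5],[1,0,0,0,0,0,1],[1,0,0,0,0,0,1.5],[1,0,0,0,0,0,2],[1,0,0,0,0,0,2.5],[1,0,0,0,0,0,2.9],[1,0,0,0,0,0,2.9],[1,0,0,0,0,0,2.9]]]'
python3 - <<'E'
from dial import *
s=ctrl.sense();print(rel(-182.75,.031),s["wrist_torque"]@-n)
E
```

```text
clock: 26.45
ee_pos: [0.4977, 0.0692, 0.1052]
eef_rot: [-0.096, 0.975, 0.02, 0.198]
force: [0.1, 0.2, 0.0]
finger_gap: 0.531
grip_force: 0.0
clock: 27.25
ee_pos: [0.4976, 0.0694, 0.1053]
eef_rot: [-0.096, 0.975, 0.02, 0.198]
force: [-2.6, 0.5, 5.9]
finger_gap: 0.176
grip_force: 58.4
clock: 28.05
ee_pos: [0.4977, 0.0694, 0.1053]
eef_rot: [-0.072, 0.977, 0.025, 0.198]
force: [-3.4, -1.1, 7.9]
finger_gap: 0.174
grip_force: 58.3
(array([-0.00325597,  0.02490633,  0.19433999]), array([0.16837621, 0.0784573 , 0.10035698])) 0.028461646488056554
```

Now I release, back off to the same viewpoint and re-measure.

```bash
python3 -m inch '[[[4.5,0,0,0,0,0,0],[4.5,0,0,0,0,0,0],[4.5,0,0,0,0,0,0],[4.5,0,0,0,0,0,0],[4.5,0,0,-1,0,0,0],[4.5,0,0,-3,0,0,0],[4.5,0,0,-4.5,0,0,0],[4.5,0,0,-5,0,0,0]]]'
python3 -m inch '[[[4.5,-1,0,-1,0,0,0],[4.5,-2,0,-2,0,0,0],[4.5,-4,0,-3,0,0,0],[4.5,-5,0,-3,0,0,0],[4.5,-6,0,-3,0,0,0],[4.5,-7,0,-3,0,0,0],[4.5,-7,0,-3,0,0,0],[4.5,-7,0,-3,0,0,0]]]'
python3 - <<'E'
from dial import *
s=snap("wrist");np.savez("w9.npz",**s);im=s["image"].astype(float).max(2)
hsv=cv2.cvtColor(s["image"],cv2.COLOR_BGR2HSV)
a=proj(s,D+Pn@[.038,-.0015,.0035])[0];r0=int(a[1]);print("ptr exp",a)
for r in range(r0-4,r0+3,2):
    c0,c1=int(a[0])-5,int(a[0])+6;w=np.clip(90-im[r,c0:c1],0,None);w*=w>30
    p=(np.arange(c0,c1)@w/w.sum(),r);print("ptr",p,onp(s,p,.005)[:2]*1000,im[r,c0:c1].astype(int))
b=proj(s,D+Pn@[.0536,-.0027,.006])[0].astype(int)
x,y=b-[20,25];m=cv2.inRange(hsv[y:y+45,x:x+40],(8,110,90),(30,255,255));k,l,st,c=cv2.connectedComponentsWithStats(m)
i=1+np.argmax(st[1:,4]*(np.hypot(*(c[1:]-[20,25]).T)<10));ys,xs=np.nonzero(l==i)
for v in np.unique(ys)[::2]:
    q=(xs[ys==v].mean()+x,v+y);print("rid",q,(ys==v).sum(),onp(s,q,.007)[:2]*1000)
E
```

```text
clock: 28.85
ee_pos: [0.4786, 0.0653, 0.1519]
eef_rot: [-0.072, 0.977, 0.025, 0.198]
force: [0.4, 0.3, 0.3]
finger_gap: 0.529
grip_force: 0.0
clock: 29.65
ee_pos: [0.5305, 0.0723, 0.2052]
eef_rot: [-0.072, 0.977, 0.025, 0.197]
force: [-0.8, -0.3, -0.2]
finger_gap: 0.526
grip_force: 0.0
ptr exp [317.11801585 163.91332675]
ptr (np.float64(316.0931034482759), 159) [33.71403887 -2.14173691] [ 86  80  55  27  15  16  47 105 146 157 156]
ptr (np.float64(316.06315789473683), 161) [35.33705498 -2.24200227] [ 87  79  55  27  15  17  51 112 149 158 156]
ptr (np.float64(316.06666666666666), 163) [36.96744819 -2.31549206] [ 87  79  55  27  16  16  51 112 149 157 157]
ptr (np.float64(316.06666666666666), 165) [38.60386361 -2.39211365] [ 86  79  55  28  14  17  51 112 149 157 157]
rid (np.float64(316.5), np.int64(170)) 2 [42.36769928 -2.21959824]
rid (np.float64(316.5), np.int64(172)) 4 [44.01173692 -2.29590141]
rid (np.float64(316.5), np.int64(174)) 4 [45.66208537 -2.37249763]
rid (np.float64(316.5), np.int64(176)) 8 [47.31879214 -2.44938911]
rid (np.float64(316.5), np.int64(178)) 8 [48.98190519 -2.52657807]
rid (np.float64(316.5), np.int64(180)) 8 [50.65147291 -2.60406676]
rid (np.float64(316.5), np.int64(182)) 8 [52.32754418 -2.68185744]
rid (np.float64(316.5), np.int64(184)) 8 [54.01016831 -2.75995242]
rid (np.float64(316.5), np.int64(186)) 8 [55.69939512 -2.838354  ]
rid (np.float64(316.5), np.int64(188)) 8 [57.39527487 -2.91706452]
rid (np.float64(316.5), np.int64(190)) 8 [59.09785832 -2.99608633]
rid (np.float64(316.5), np.int64(192)) 8 [60.80719673 -3.07542181]
```

Pointer and rider lie on the same image column (316.4 and 316.5), so they are aligned well within a degree, and the rider has not moved. The robot is clear of everything, so I'm handing in.

```bash
python3 -c "
from workcell import ctrl
print(ctrl.job_done())"
```

```text
the job is handed in; nothing more can be done
None
```

I handed the job in at about 30 s: the tall vial stands fully home in the warmer's well, and the dial was wound back to its stop and then set clockwise until its pointer lined up with the rider. The rider did not move, and I touched nothing else on the bench.

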